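# Close up the bean-jar rack with its locking follower

## Robot

A 6-joint arm with a two-finger parallel gripper is mounted at the origin on the work surface. World frame = base frame: x ahead of the robot, y to its left, z up, the work surface at z = 0. Lengths are in mm, angles in rad, forces in N, time in s.
With the tool pointing down it reaches from about 300 to 775 mm from the base axis. Payload 14.6 kg.
Tool frame: the origin (TCP) lies midway between the tips of the shut fingers; the grasp point (between the pads) lies 19 mm behind it; y points along the fingers, x is the direction in which the jaws open and shut, and the axes are right-handed (so a half turn about y gives the same grasp; the last joint's range is limited). The gripper opens to 94 mm and grips with 3 to 60 N. Pads are 16 mm wide; open, the fingers measure 119 mm over their backs; the gripper's body (75 mm by 177 mm) begins 78 mm behind the grasp point.
Start: joints at [-1.325, 0.3, 1.521, -0, 1.321, -0.067], TCP at [169.241, -523.304, 205.446] pointing down, gripper open.
Joint ranges: [-3.03, 3.03], [-0.79, 2.21], [0.23, 2.52], [-1.04, 4.18], [0, 3.07], [-2.55, 2.55]. Speed limits (rad/s): [2.22, 2.22, 2.57, 3.14, 3.14, 3.14].

## Interface

Orientations are given as [roll, pitch, yaw] about the fixed x, y, z axes, in that order (R = Rz(yaw) Ry(pitch) Rx(roll)).
In Python, from cell import manip gives the robot as it stands.
- The arm moves only by the tool servo_tool, never from a script. Its argument "commands" is a list of rows, each an object with "dp": the shift along the tool's x, y, z in mm, a list of three; "turn": the turn, a rotation vector about the tool's x, y, z in degrees, a list of three. A call has 1 to 5 rows; each row is the pose to reach, as a shift and turn from the pose measured when the call began, along the tool's axes at that moment; what a row does not reach only later rows make up. A row lasts 1/12 s, in which the tool goes at most 41.7 mm and 7.16 degrees, less where a joint would pass 70% of its speed; a pose out of reach is approached as far as the arm can. A call with a gripper value outside its range is refused whole. "grip" is the gripper command: -1 is fully open, 1 is shut, values between are in proportion, set as the call begins (left out, the last holds). The fingers move at their own pace and stop on an object; "force" is the grip in N (left out, the last holds). Time passes only in rows, so rows that repeat a pose let the fingers close. It gives the time, the measured TCP pose, the force and the opening at its end, in the units of the state.
- manip.read_state(): the state, without advancing time (a new reading comes with each control period).
- manip.camera(name): name is "side" or "top"; returns a dict with "img" (400x640x3 uint8, red, green, blue), "depth" (400x640 float32, mm along the optical axis (not along the pixel's ray), 0 where there is no reading), "K" (3x3 intrinsics, pixels), "R" (3x3) and "t" (3): a world point X has camera coordinates R X + t. Camera axes: x right, y down, z forward; pixel columns grow to the right and rows downward; lengths in mm; the calibration is good to about 2 mm. A picture is of the moment at which its call begins.
- manip.sign_off(): hands the job in, once; it reports no verdict.
The state is a dict: "clock": time; "joints": joint angles; "qd": joint speeds; "effort": joint torques, N m; "eef_pos": TCP position; "eef_rot": TCP orientation; "wrist_force": force on the tool from outside, world axes, zero at the start; "moment": the same for the moment, N m; "finger_gap": finger opening in mm.
Only numpy, scipy, OpenCV 4.12 (cv2) and the standard library are available. Lean on these libraries where they do the work, as an engineer would, in place of code of your own. Each camera call takes 0.05 s, during which the arm holds its last target.

## Task

A bean jar has been taken out of the jar rack on the coffee bar, so the other three stand loose in it. Lift the follower's orange release bar and, holding it up, slide the follower towards the end stop until the three jars are pushed up snug against the stop, without squeezing the glass or forcing the catch. Then let the bar go so that it drops fully into the nearest notch (if it is not fully down, lift it again, ease the follower back a little and let go), leaving the row closed up and locked, the jars standing, and the jar on the mat and the other things on the bench where they are.

Things in the scene. Friction and masses are not known exactly. Their poses are not given: they have to be found in the camera images.
- rack: Low steel jar rack, fixed to the bench: base plate 114 x 475 mm, 6 mm thick, with a straight lane 80 mm wide between two aluminium side rails that are notched along their top edges. Origin on the bench under the lane's centre line; its y axis runs along the lane towards the end stop, z is up. The rack's place and heading vary.
- end_stop: Steel plate 76 mm wide and 86 mm high, clamped on the rails at the +y end of the lane with two dark thumb knobs; it does not give way. Its origin is at the foot of the face that the jars come up against, on the lane's centre line, axes as the rack's. Where it is clamped varies by some millimetres. More than 25 N against it is squeezing the glass jars.
- follower (a joint): Travel of the follower (black carriage with a 76 mm wide upright steel pusher plate) along the lane, in m: 0 at the open end, growing towards the end stop, 0.155 at most. It runs with about 2 N of friction once the release bar is up; each jar that it pushes adds up to about 4 N. With the bar down in a notch it is locked both ways (about 1 mm of play).
- follower_face (a point): Point on the middle of the pusher plate's face, on the side of the jars, 50 mm above the bench; axes as the rack's.
- release_bar (a joint): Lift of the release bar in m: 0 is fully down in a notch, 0.014 is the top of its stroke; above 0.007 the catch is clear of the teeth. If it rests on a tooth or is held half-way between two by the pressed row it reads 0.002 to 0.007 and is not properly locked; lift it clear before the follower is moved again. A spring pulls it down: about 5 N at 0, 7 N at the top, so it drops by itself when let go. It starts down, in the plain stretch of the rails.
- bar_grip (a point): Centre of the orange release bar, which bridges the follower across the lane: 100 mm long along the rack's x, 14 mm thick along y, 18 mm high, its top 140 mm above the bench when down, higher than the jars and with nothing near it or above it. It sits 40 mm behind the face of the pusher plate. It slides only up and down on the follower. Axes as the rack's.
- pawls: The catch: two dark steel tongues, 4 mm thick with bevelled noses, under the ends of the release bar, one over each side rail; they move with the bar. When the bar is let go the follower shifts up to 7 mm either way as they find their notch, unless something is in its way (the pressed row, or fingers still close beside the bar). Origin on the bench level below the bar's middle when down.
- notch_rails: The teeth of the side rails: 8 mm deep with tops bevelled at 45 degrees, from about 45 mm of follower travel onwards (nearer the open end the rails are plain, where the follower is parked at the start; with the bar down it runs into the first tooth), one notch every 12 mm, 6 mm wide. Where along the rack the notches lie is not given. More than 50 N between the catch and the teeth is forcing it. Origin as the rack's.
- jar_steel_mid (a point): A closed glass bean jar with a steel lid: an upright round jar, 52 to 76 mm in diameter (the four jars differ and the exact size is not given), 103 mm tall; the point is on its axis, 52 mm above its foot. Three of the four jars stand in the rack's lane with gaps between them, the fourth stands out of the rack on a rubber mat and stays there; which is which varies.
- jar_black_mid (a point): A closed glass bean jar with a black lid: an upright round jar, 52 to 76 mm in diameter (the four jars differ and the exact size is not given), 103 mm tall; the point is on its axis, 52 mm above its foot. Three of the four jars stand in the rack's lane with gaps between them, the fourth stands out of the rack on a rubber mat and stays there; which is which varies.
- jar_white_mid (a point): A closed glass bean jar with a white lid: an upright round jar, 52 to 76 mm in diameter (the four jars differ and the exact size is not given), 103 mm tall; the point is on its axis, 52 mm above its foot. Three of the four jars stand in the rack's lane with gaps between them, the fourth stands out of the rack on a rubber mat and stays there; which is which varies.
- jar_green_mid (a point): A closed glass bean jar with a green lid: an upright round jar, 52 to 76 mm in diameter (the four jars differ and the exact size is not given), 103 mm tall; the point is on its axis, 52 mm above its foot. Three of the four jars stand in the rack's lane with gaps between them, the fourth stands out of the rack on a rubber mat and stays there; which is which varies.
- mat: Black rubber mat 150 x 150 x 6 mm, fixed, left of the rack, on which the fourth jar stands. Origin at its underside.
- pitcher: Steel milk pitcher, 88 mm in diameter and 110 mm tall with a handle, standing right of the rack; leave it alone. Origin under its foot.
- tamper: Coffee tamper, 58 mm in diameter and 84 mm tall, standing right of the rack, beyond the pitcher; leave it alone. Origin under its foot.

How it is judged (in metres and radians):
On the way, in this order (a step that is already met when the one before it is completed fails the run):
1. the release bar has been lifted clear of the teeth (value of joint release_bar above 0.008 m), for 0.2 s.
2. the row of jars has been pushed up snug against the end stop (contact force between end_stop and anything else above 1.5 N), for 0.1 s.
At the end, for the whole second after the job is handed in: The release bar is fully down in a notch (within 3 mm) and the follower at rest, so close up that the three jars have less than 15 mm of free play in all between the pusher plate and the end stop; all jars stand upright (within 0.1 rad) on the rack and the mat (value of joint release_bar below 0.003 m and velocity of joint follower between -0.01 and 0.01 m/s and ((y of jar_steel_mid in the frame of rack above 0.2 m and y of follower_face in the frame of end_stop above -0.219 m) or (y of jar_black_mid in the frame of rack above 0.2 m and y of follower_face in the frame of end_stop above -0.211 m) or (y of jar_white_mid in the frame of rack above 0.2 m and y of follower_face in the frame of end_stop above -0.203 m) or (y of jar_green_mid in the frame of rack above 0.2 m and y of follower_face in the frame of end_stop above -0.195 m)) and angle between each of jar_steel_mid, jar_black_mid, jar_white_mid, jar_green_mid's own z axis and vertical below 0.1 rad and height (world z) of each of jar_steel_mid, jar_black_mid, jar_white_mid, jar_green_mid below 0.065 m); the robot touches nothing.
It fails at once if the jars are squeezed against the end stop with more than 25 N (contact force between end_stop and anything else above 25 N).
It fails at once if the catch is forced against its teeth with more than 50 N (contact force between pawls and notch_rails above 50 N).
It fails at once if a jar is tipped (angle between any of jar_steel_mid, jar_black_mid, jar_white_mid, jar_green_mid's own z axis and vertical above 0.3 rad).
It fails at once if the jar on the mat is moved more than 15 mm ((y of jar_steel_mid in the frame of rack above 0.2 m and distance of jar_steel_mid from where it was at the start of the episode above 0.015 m) or (y of jar_black_mid in the frame of rack above 0.2 m and distance of jar_black_mid from where it was at the start of the episode above 0.015 m) or (y of jar_white_mid in the frame of rack above 0.2 m and distance of jar_white_mid from where it was at the start of the episode above 0.015 m) or (y of jar_green_mid in the frame of rack above 0.2 m and distance of jar_green_mid from where it was at the start of the episode above 0.015 m)).
It fails at once if the pitcher or the tamper is moved more than 15 mm (distance of any of pitcher, tamper from where it was at the start of the episode above 0.015 m).
It also fails if it takes over 69 s, if anything falls off the work surface, if the arm or the gripper's body presses on something with over 40 N, if the wrist force passes 120 N, or if a joint passes its speed limit or range.

## Working session

There is one attempt and no reset: what is moved stays moved. The work goes in short steps, Python scripts to look and compute and a tool call to move; the robot and the scene stay as the last step left them, time stands still between calls to the robot, and variables do not carry over. Pictures are saved under pics/ and viewed, and the job is handed in when it is done.

Besides the shell and the picture viewer there is one more tool, called after "Call:" by a JSON object that holds its "op" and its "data", one argument or row to a line. servo_tool: Moves the arm, as the interface text tells. Its arguments: {"type":"object","properties":{"commands":{"type":"array","items":{"type":"object","properties":{"dp":{"type":"array","items":{"type":"number"}},"turn":{"type":"array","items":{"type":"number"}}}}},"grip":{"type":"number"},"force":{"type":"number"}},"required":["commands"]}

```bash
mkdir -p pics; cat > h.py <<'E'
from cell import manip
import numpy as np, cv2
def shot(n,tag):
    c=manip.camera(n); cv2.imwrite(f'pics/{tag}.png',c['img'][:,:,::-1]); return c
def ray(c,u,v,z):
    K,R,t=map(np.array,(c['K'],c['R'],c['t'])); d=R.T@np.linalg.solve(K,[u,v,1.]); o=-R.T@t
    return o+d*(z-o[2])/d[2]
def pts(c,m):
    v,u=np.nonzero(m&(c['depth']>0)); z=c['depth'][v,u]
    K,R,t=map(np.array,(c['K'],c['R'],c['t'])); p=np.linalg.solve(K,np.stack([u*z,v*z,z]).astype(float)); return (R.T@(p-t.reshape(3,1))).T
E
python3 - <<'E'
from h import *
s=manip.read_state(); print({k:np.round(v,3) for k,v in s.items()})
for n in('top','side'):
    c=shot(n,n+'0'); print(n,-np.array(c['R']).T@c['t']); 
    hsv=cv2.cvtColor(c['img'],cv2.COLOR_RGB2HSV); m=(hsv[...,0]>5)&(hsv[...,0]<20)&(hsv[...,1]>190)&(hsv[...,2]>120)
    k,l,st,ce=cv2.connectedComponentsWithStats(m.astype(np.uint8))
    for i in range(1,k):
        if st[i,4]>40:
            P=pts(c,l==i); print(st[i],ce[i],np.median(P,0),cv2.minAreaRect(np.argwhere(l==i)[:,::-1].astype(np.float32)))
E
```

```text
{'clock': np.float64(0.0), 'joints': array([-1.325,  0.3  ,  1.522,  0.   ,  1.321, -0.067]), 'qd': array([0.001, 0.001, 0.   , 0.001, 0.001, 0.002]), 'effort': array([ 1.0000e-03, -5.3181e+01, -3.5274e+01,  7.1000e-02,  2.4000e-02,
       -0.0000e+00]), 'eef_pos': array([ 169.2  , -523.051,  204.903]), 'eef_rot': array([-1.571e+00,  1.000e-03, -1.258e+00]), 'wrist_force': array([ 0.191,  0.697, -0.992]), 'moment': array([0.001, 0.03 , 0.033]), 'finger_gap': np.float64(93.707)}
top [ 385.01814877   -1.80754759 1288.72588479]
[334 180  13  29 114] [340.19298246 194.37719298] [596.33708558 -77.3293488  139.49189988] ((340.0172119140625, 193.7930908203125), (30.082645416259766, 3.899601936340332), 68.19859313964844)
side [172.95312152 508.42894484 822.6457474 ]
[332 168  34  11 121] [348.28099174 172.84297521] [594.25285288 -75.24136792 140.13240287] ((348.39215087890625, 172.9045867919922), (34.204715728759766, 3.6072771549224854), 14.931418418884277)
```

View pics/top0.png

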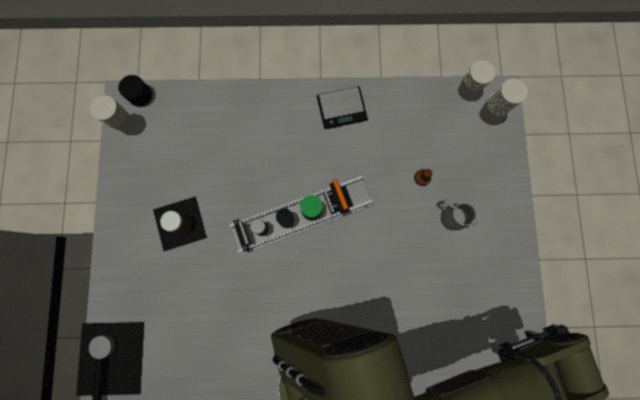

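View pics/side0.png

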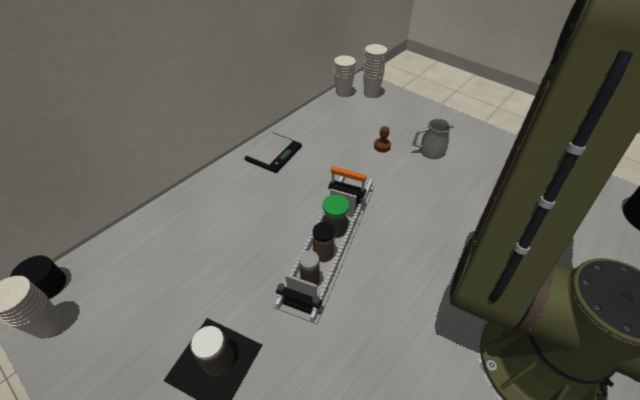

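The top view shows green (312,207), black (286,218) and steel (261,228) jars in the lane. The white jar is on the mat (171,221), the orange bar is at (340,195) and the end stop at (243,235). Next I'll measure the heading and bar position.

```bash
cat >> h.py <<'E'
def orange(c):
    hsv=cv2.cvtColor(c['img'],cv2.COLOR_RGB2HSV); m=(hsv[...,0]>3)&(hsv[...,0]<22)&(hsv[...,1]>150)&(hsv[...,2]>60)
    k,l,st,ce=cv2.connectedComponentsWithStats(m.astype(np.uint8))
    return [(l==i) for i in range(1,k) if st[i,4]>60]
E
python3 - <<'E'
from h import *
for n in('top','side'):
    c=manip.camera(n); hsv=cv2.cvtColor(c['img'],cv2.COLOR_RGB2HSV)
    for m in orange(c):
        P=pts(c,m); 
        if abs(np.median(P[:,2])-140)>15: continue
        P=P[P[:,2]>134]; Q=P[:,:2]; mu=Q.mean(0); w=np.linalg.svd(Q-mu)[2]
        a=(Q-mu)@w[0]; b=(Q-mu)@w[1]
        print(n,len(Q),mu,mu+w[0]*(a.max()+a.min())/2,w[0],np.degrees(np.arctan2(w[0][1],w[0][0])),np.ptp(a),np.ptp(b),np.median(P[:,2]))
    # rack points by depth box
    P=pts(c,np.ones((400,640),bool)); 
    d=np.array([-.36,.93]); 
    if n=='top':
        # lane/jar lids: points 98..110 high
        img=c['img'][150:270,210:400]; cv2.imwrite('pics/crop.png',cv2.resize(img,None,fx=4,fy=4,interpolation=cv2.INTER_CUBIC)[:,:,::-1])
    # height profile around the rack
    z=P[:,2]
    for lo,hi in((97,110),(112,125),(75,92)):
        q=P[(z>lo)&(z<hi)&(abs(P[:,0]-500)<160)&(abs(P[:,1]-60)<220)]; print(n,lo,len(q),q[:,:2].min(0) if len(q) else'',q[:,:2].max(0) if len(q) else '')
    if n=='side':
        img=c['img'][150:330,260:400]; cv2.imwrite('pics/crops.png',cv2.resize(img,None,fx=3.3,fy=3.3,interpolation=cv2.INTER_CUBIC)[:,:,::-1])
E
```

```text
top 137 [595.88588252 -78.25657978] [597.52608831 -77.64577763] [-0.93712975 -0.34898113] -159.5749910886421 98.5141882562445 14.04174808323187 138.72034505590716
top 97 598 [484.76296047 -93.98458703] [618.7657161  200.23435644]
top 112 58 [493.40962822 -18.34453784] [594.24232345 198.62509433]
top 75 360 [ 452.60711088 -108.46886073] [648.84211237 240.84936495]
side 163 [594.66799275 -74.81432444] [594.27254122 -74.95678303] [-0.94081458 -0.33892172] -160.18880668149632 97.01788738768752 14.427799349901786 140.19657858655748
side 97 664 [480.63485418 -93.91927196] [638.62538421 202.83064581]
side 112 79 [486.21896595 -93.48670116] [637.36319118 198.79946893]
side 75 935 [ 449.38188685 -108.90225612] [647.32669289 241.84620894]
```

View pics/crop.png

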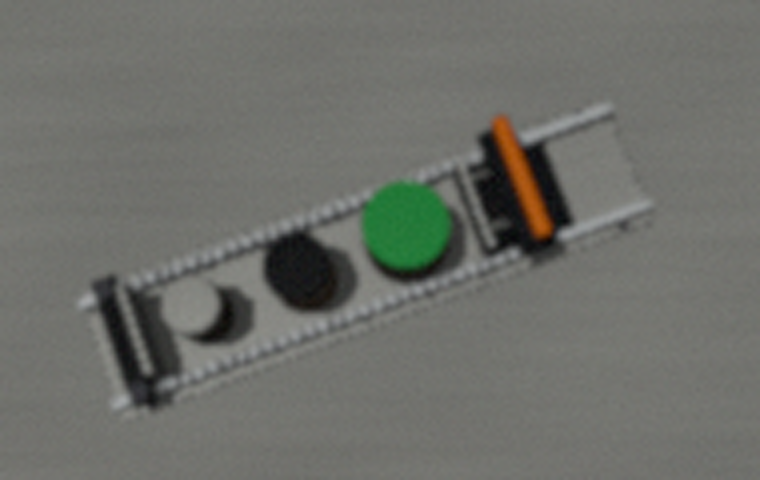

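View pics/crops.png

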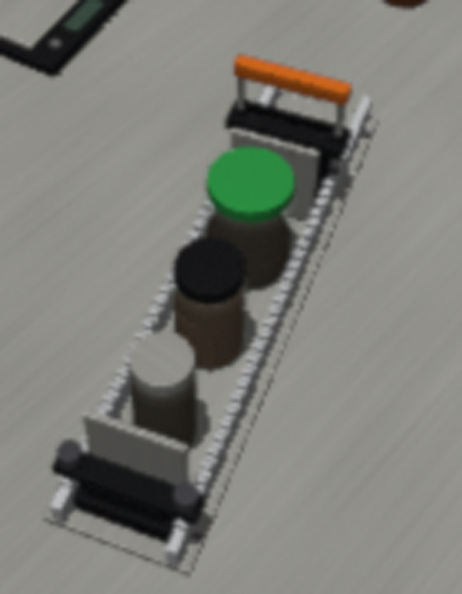

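The crops show the bar standing clear on two posts. The upper rail runs from crop (88,301) to (608,108), and the lower one from (120,405) to (650,205).

```bash
python3 - <<'E'
from h import *
c=manip.camera('top')
for z in(30,50):
  E=[]
  for u,v in((88,301),(608,108),(120,405),(650,205)): E.append(ray(c,210+u/4,150+v/4,z)[:2])
  for a,b in((1,0),(3,2)):
    d=E[b]-E[a];print(z,np.degrees(np.arctan2(d[1],d[0])),np.linalg.norm(d))
  print((E[0]+E[2])/2,(E[1]+E[3])/2, np.array(E).round(0).tolist())
# fine edges via Hough on upscaled crop
g=cv2.resize(cv2.cvtColor(c['img'],cv2.COLOR_RGB2GRAY)[150:270,210:400],None,fx=4,fy=4,interpolation=cv2.INTER_CUBIC)
L=cv2.createLineSegmentDetector().detect(g)[0][:,0]
for l in L:
  if np.hypot(l[2]-l[0],l[3]-l[1])>120:
    a=ray(c,210+l[0]/4,150+l[1]/4,45);b=ray(c,210+l[2]/4,150+l[3]/4,45);d=b-a
    print(l.round(),np.degrees(np.arctan2(d[1],d[0]))%180)
E
```

```text
30 109.7495485368872 463.07486468804086
30 109.78980712025492 467.8163067239649
[475.63294747 261.65059118] [ 633.06600773 -176.36127858] [[518.0, 276.0], [675.0, -160.0], [433.0, 248.0], [591.0, -192.0]]
50 109.74954853688719 455.7170297489984
50 109.78980712025492 460.3831346190911
[474.19316141 257.46448296] [ 629.12475473 -173.58777987] [[516.0, 271.0], [670.0, -158.0], [432.0, 244.0], [588.0, -189.0]]
```

Call:
{"op": "servo_tool", "data": {
  "commands": [
    {"dp":[-19,0,35]},
    {"dp":[-38,0,70]},
    {"dp":[-57,0,105]},
    {"dp":[-76,0,140]},
    {"dp":[-95,0,176],"turn":[0,-1.9,0]}
  ],
  "grip": -0.06,
  "force": 40
}}

```text
$.commands[0]: bad value
```

Call:
{"op": "servo_tool", "data": {
  "commands": [
    {"dp":[-19,0,35]},
    {"dp":[-38,0,70]},
    {"dp":[-57,0,105]},
    {"dp":[-76,0,140]},
    {"dp":[-95,0,176]}
  ]
}}

```text
$.commands[0]: bad value
```

```bash
cat >> h.py <<'E'
def st(tgt=None,yaw=-70.2):
    s=manip.read_state(); R=cv2.Rodrigues(np.array([0,0,1.]))[0]
    from scipy.spatial.transform import Rotation as Ro
    M=Ro.from_euler('xyz',s['eef_rot']).as_matrix()
    rk=np.array([[.941,.339,0],[-.339,.941,0],[0,0,1]])
    print('t',s['clock'],'p',np.round(s['eef_pos'],1),'rpy',np.degrees(s['eef_rot']).round(2),'gap',round(float(s['finger_gap']),1),'Frack',(rk@s['wrist_force']).round(1))
    if tgt is not None:
        W=Ro.from_euler('xyz',[-90,0,yaw],degrees=True).as_matrix()
        print('dp',(M.T@(np.array(tgt)-s['eef_pos'])).round(1),'turn',np.degrees(Ro.from_matrix(M.T@W).as_rotvec()).round(2))
E
python3 -c "
from h import *
st([595.5,-76.3,190])"
```

```text
t 0.25 p [ 169.2 -523.2  205.2] rpy [-9.000e+01  3.000e-02 -7.208e+01] gap 94.3 Frack [-0.  -0.1  0.8]
dp [-294.    15.4  543.1] turn [-0.   -1.88 -0.03]
```

Each row needs both keys.

Call:
{"op": "servo_tool", "data": {
  "commands": [
    {"dp":[-19,0,35],"turn":[0,0,0]},
    {"dp":[-38,0,70],"turn":[0,0,0]},
    {"dp":[-57,0,105],"turn":[0,0,0]},
    {"dp":[-76,0,140],"turn":[0,-1,0]},
    {"dp":[-95,0,176],"turn":[0,-1.9,0]}
  ],
  "grip": -0.06,
  "force": 40
}}

```text
clock: 0.67
eef_pos: [308.2, -377.1, 205.3]
eef_rot: [-1.571, 0.0, -1.225]
wrist_force: [0.9, -0.2, 1.0]
finger_gap: 64.1
```

Call:
{"op": "servo_tool", "data": {
  "commands": [
    {"dp":[-19,0,35],"turn":[0,0,0]},
    {"dp":[-38,0,70],"turn":[0,0,0]},
    {"dp":[-57,0,105],"turn":[0,0,0]},
    {"dp":[-76,0,140],"turn":[0,0,0]},
    {"dp":[-95,0,176],"turn":[0,0,0]}
  ]
}}

```text
clock: 1.08
eef_pos: [442.5, -226.3, 205.5]
eef_rot: [-1.571, 0.0, -1.225]
wrist_force: [0.4, -0.5, 0.9]
finger_gap: 50.1
```

```bash
python3 -c "
from h import *
st([595.5,-76.3,190])"
```

```text
t 1.0833 p [ 442.5 -226.3  205.5] rpy [-8.999e+01  1.000e-02 -7.017e+01] gap 50.1 Frack [ 0.2 -0.6  0.9]
dp [-89.2  15.5 194.8] turn [-0.01  0.03 -0.01]
```

Call:
{"op": "servo_tool", "data": {
  "commands": [
    {"dp":[-16,0,35],"turn":[0,0,0]},
    {"dp":[-32,0,70],"turn":[0,0,0]},
    {"dp":[-48,0,105],"turn":[0,0,0]},
    {"dp":[-64,5,140],"turn":[0,0,0]},
    {"dp":[-80,10,175],"turn":[0,0,0]}
  ]
}}

```text
clock: 1.5
eef_pos: [581.1, -90.0, 195.5]
eef_rot: [-1.57, -0.0, -1.225]
wrist_force: [0.5, 0.4, -0.1]
finger_gap: 49.8
```

Call:
{"op": "servo_tool", "data": {
  "commands": [
    {"dp":[-9,5,22],"turn":[0,0,0]},
    {"dp":[-9,5,22],"turn":[0,0,0]},
    {"dp":[-9,5,22],"turn":[0,0,0]}
  ]
}}

```text
clock: 1.75
eef_pos: [598.9, -73.1, 189.7]
eef_rot: [-1.571, 0.0, -1.223]
wrist_force: [1.1, -0.4, 0.3]
finger_gap: 49.9
```

```bash
python3 -c "
from h import *
st([595.5,-76.3,114])
for n in ('top','side'):
  c=shot(n,n+'1')
  im=c['img'][120:280,230:430] if n=='top' else c['img'][90:250,250:450]
  cv2.imwrite('pics/'+n+'1c.png',cv2.resize(im,None,fx=3.5,fy=3.5,interpolation=cv2.INTER_CUBIC)[:,:,::-1])
"
```

```text
t 1.75 p [598.9 -73.1 189.7] rpy [-9.004e+01  3.000e-02 -7.005e+01] gap 49.9 Frack [ 0.9 -0.7  0.3]
dp [ 1.8 75.7 -4.2] turn [ 0.04  0.15 -0.03]
```

View pics/side1c.png

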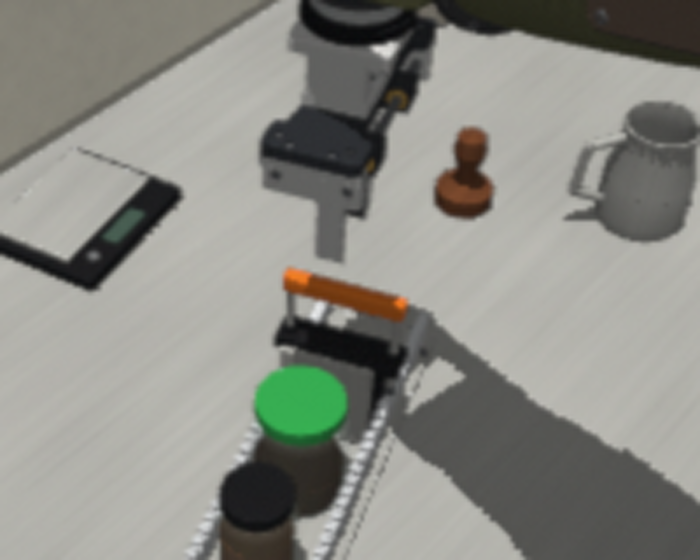

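The gripper is above the bar, near (330,260) against the bar at (345,293), and the finger line looks right. I'll descend.

Call:
{"op": "servo_tool", "data": {
  "commands": [
    {"dp":[2,25,-4],"turn":[0,0,0]},
    {"dp":[2,45,-4],"turn":[0,0,0]},
    {"dp":[2,60,-4],"turn":[0,0,0]},
    {"dp":[2,70,-4],"turn":[0,0,0]},
    {"dp":[2,75,-4],"turn":[0,0,0]}
  ]
}}

```text
clock: 2.27
eef_pos: [594.6, -78.6, 114.9]
eef_rot: [-1.571, 0.0, -1.226]
wrist_force: [0.8, -0.1, -0.4]
finger_gap: 49.9
```

Call:
{"op": "servo_tool", "data": {
  "commands": [
    {"dp":[0,0,0],"turn":[0,0,0]},
    {"dp":[0,0,0],"turn":[0,0,0]}
  ]
}}

```text
clock: 2.43
eef_pos: [594.7, -79.1, 115.6]
eef_rot: [-1.571, -0.0, -1.227]
wrist_force: [0.2, -0.0, 0.2]
finger_gap: 49.5
```

```bash
python3 -c "
from h import *
st([595.5,-76.3,114])
for n in ('top','side'):
  c=shot(n,n+'2')
  im=c['img'][120:280,230:430] if n=='top' else c['img'][90:250,250:450]
  cv2.imwrite('pics/'+n+'2c.png',cv2.resize(im,None,fx=3.5,fy=3.5,interpolation=cv2.INTER_CUBIC)[:,:,::-1])
"
```

```text
t 2.4333 p [594.7 -79.1 115.6] rpy [-8.999e+01 -1.000e-02 -7.029e+01] gap 49.5 Frack [ 0.2 -0.1  0.2]
dp [-2.4  1.6  1.7] turn [-0.01 -0.09  0.01]
```

View pics/side2c.png

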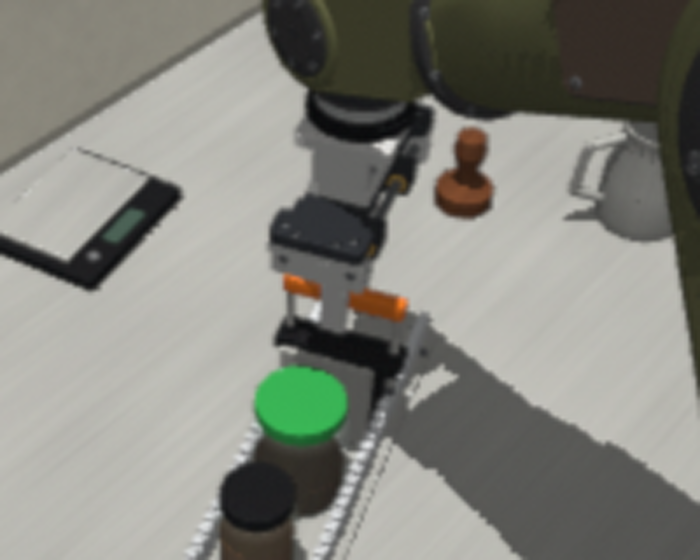

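The fingers straddle the bar at (340,300). I'll shut them.

Call:
{"op": "servo_tool", "data": {
  "commands": [
    {"dp":[-2,0,0],"turn":[0,0,0]},
    {"dp":[-2,0,0],"turn":[0,0,0]},
    {"dp":[-2,0,0],"turn":[0,0,0]},
    {"dp":[-2,0,0],"turn":[0,0,0]},
    {"dp":[-2,0,0],"turn":[0,0,0]}
  ],
  "grip": 1,
  "force": 40
}}

```text
clock: 2.95
eef_pos: [594.3, -77.0, 116.1]
eef_rot: [-1.57, -0.001, -1.226]
wrist_force: [0.6, -0.5, 0.4]
finger_gap: 19.9
```

Call:
{"op": "servo_tool", "data": {
  "commands": [
    {"dp":[0,0,0],"turn":[0,0,0]},
    {"dp":[0,0,0],"turn":[0,0,0]},
    {"dp":[0,0,0],"turn":[0,0,0]},
    {"dp":[0,0,0],"turn":[0,0,0]}
  ]
}}

```text
clock: 3.28
eef_pos: [594.3, -77.0, 116.0]
eef_rot: [-1.57, -0.001, -1.226]
wrist_force: [0.3, 0.6, -0.0]
finger_gap: 13.6
```

```bash
python3 -c "
from h import *
st()"
```

```text
t 3.2833 p [594.3 -77.  116. ] rpy [-8.994e+01 -4.000e-02 -7.026e+01] gap 13.6 Frack [ 0.5  0.4 -0. ]
```

The bar is held with a 13.6 mm gap. I'll lift about 11 mm.

Call:
{"op": "servo_tool", "data": {
  "commands": [
    {"dp":[0,-4,0],"turn":[0,0,0]},
    {"dp":[0,-8,0],"turn":[0,0,0]},
    {"dp":[0,-11,0],"turn":[0,0,0]},
    {"dp":[0,-11,0],"turn":[0,0,0]},
    {"dp":[0,-11,0],"turn":[0,0,0]}
  ]
}}

```text
clock: 3.7
eef_pos: [594.2, -77.0, 127.0]
eef_rot: [-1.57, -0.001, -1.226]
wrist_force: [2.0, 0.1, -6.9]
finger_gap: 14.1
```

Call:
{"op": "servo_tool", "data": {
  "commands": [
    {"dp":[0,0,0],"turn":[0,0,0]},
    {"dp":[0,0,0],"turn":[0,0,0]}
  ]
}}

```text
clock: 3.87
eef_pos: [594.2, -77.0, 126.7]
eef_rot: [-1.57, -0.0, -1.226]
wrist_force: [2.3, -0.3, -5.5]
finger_gap: 13.7
```

```bash
python3 -c "
from h import *
st()
for n in ('top','side'):
  c=manip.camera(n)
  for m in orange(c):
    P=pts(c,m); P=P[P[:,2]>110]
    if len(P): print(n,len(P),np.percentile(P[:,2],[50,90]), np.median(P,0))
"
```

```text
t 3.8667 p [594.2 -77.  126.7] rpy [-8.996e+01 -2.000e-02 -7.026e+01] gap 13.7 Frack [ 2.1 -1.1 -5.5]
side 82 [147.07769228 151.66417524] [564.76289302 -83.00125789 147.07769228]
```

The spring force shows on the wrist (-6 N), so the bar is up about 11 mm. Now I'll estimate the travel still needed.

```bash
python3 -c "
from h import *
c=manip.camera('top')
yh=np.array([-.339,.941]);b=np.array([594.2,-77.])
for u,v in((118,290),(155,375),(137,332)):
  p=ray(c,210+u/4,150+v/4,86); print((p[:2]-b)@yh)
P=pts(c,np.ones((400,640),bool)); r=P[:,:2]-b; y=r@yh; x=r@np.array([.941,.339])
s=(abs(x)<30)&(y>190)&(y<340)&(P[:,2]>20)
h,_=np.histogram(y[s],bins=np.arange(190,340,5))
for lo in range(190,340,5):
  q=s&(y>=lo)&(y<lo+5)
  if q.any(): print(lo,q.sum(),P[q,2].max().round())
c=manip.camera('side')
P=pts(c,np.ones((400,640),bool)); r=P[:,:2]-b; y=r@yh; x=r@np.array([.941,.339])
q=(abs(x)<30)&(y>220)&(y<320)&(P[:,2]>40)&(P[:,2]<92); print(np.percentile(y[q],[5,25,50,75]),np.percentile(P[q,2],[50,99]))
q=q&(P[:,2]>78);print(np.percentile(y[q],[5,25,50,75]))
"
```

```text
322.9244970440143
317.46004619938145
319.68500864199956
190 32 112.0
195 31 114.0
200 25 112.0
205 18 112.0
210 5 106.0
245 23 105.0
250 26 112.0
255 32 112.0
260 31 111.0
265 29 114.0
270 30 112.0
275 31 113.0
280 22 112.0
285 19 112.0
290 9 113.0
295 1 86.0
315 70 95.0
320 27 97.0
330 24 56.0
335 30 55.0
[267.74006477 283.927312   291.9593021  296.01879702] [73.20168937 91.89217496]
[266.54142101 281.86181494 291.04613861 295.5358861 ]
```

Stop face is about 318 mm ahead of the bar, so I expect about 90 mm of travel. I'll slide gently.

Call:
{"op": "servo_tool", "data": {
  "commands": [
    {"dp":[-3,0,0],"turn":[0,0,0]},
    {"dp":[-6,0,0],"turn":[0,0,0]},
    {"dp":[-9,0,0],"turn":[0,0,0]},
    {"dp":[-12,0,0],"turn":[0,0,0]},
    {"dp":[-15,0,0],"turn":[0,0,0]}
  ]
}}

```text
clock: 4.48
eef_pos: [589.0, -62.5, 126.9]
eef_rot: [-1.57, -0.0, -1.226]
wrist_force: [3.1, -0.8, -5.7]
finger_gap: 13.9
```

Call:
{"op": "servo_tool", "data": {
  "commands": [
    {"dp":[-3,0,0],"turn":[0,0,0]},
    {"dp":[-6,0,0],"turn":[0,0,0]},
    {"dp":[-9,0,0],"turn":[0,0,0]},
    {"dp":[-12,0,0],"turn":[0,0,0]},
    {"dp":[-15,0,0],"turn":[0,0,0]}
  ]
}}

```text
clock: 4.9
eef_pos: [584.0, -48.5, 127.0]
eef_rot: [-1.57, -0.001, -1.226]
wrist_force: [4.4, -5.5, -7.1]
finger_gap: 13.3
```

```bash
cat >> h.py <<'E'
def adv():
    st(); s=manip.read_state(); d=np.array(s['eef_pos'][:2])-[594.2,-77.0]
    print('advance',(d@[-.339,.941]).round(1),'lat',(d@[.941,.339]).round(1))
E
python3 -c "
from h import *
adv()"
```

```text
t 4.9 p [584.  -48.5 127. ] rpy [-8.994e+01 -8.000e-02 -7.026e+01] gap 13.3 Frack [ 2.2 -6.7 -7.1]
advance 30.3 lat 0.0
```

Call:
{"op": "servo_tool", "data": {
  "commands": [
    {"dp":[-3,0,0],"turn":[0,0,0]},
    {"dp":[-6,0,0],"turn":[0,0,0]},
    {"dp":[-9,0,0],"turn":[0,0,0]},
    {"dp":[-12,0,0],"turn":[0,0,0]},
    {"dp":[-15,0,0],"turn":[0,0,0]}
  ]
}}

```text
clock: 5.32
eef_pos: [579.0, -34.7, 127.2]
eef_rot: [-1.569, -0.003, -1.226]
wrist_force: [5.3, -5.5, -6.3]
finger_gap: 13.7
```

Call:
{"op": "servo_tool", "data": {
  "commands": [
    {"dp":[-2,0,0],"turn":[0,0,0]},
    {"dp":[-4,0,0],"turn":[0,0,0]},
    {"dp":[-6,0,0],"turn":[0,0,0]},
    {"dp":[-8,0,0],"turn":[0,0,0]},
    {"dp":[-10,0,0],"turn":[0,0,0]}
  ]
}}

```text
clock: 5.73
eef_pos: [575.8, -25.6, 127.4]
eef_rot: [-1.569, -0.004, -1.227]
wrist_force: [5.1, -6.1, -7.2]
finger_gap: 13.2
```

```bash
python3 -c "
from h import *
adv()
for n in ('top','side'):
  c=shot(n,n+'3')
  im=c['img'][120:280,210:410] if n=='top' else c['img'][150:330,230:430]
  cv2.imwrite('pics/'+n+'3c.png',cv2.resize(im,None,fx=3.3,fy=3.3,interpolation=cv2.INTER_CUBIC)[:,:,::-1])
"
```

```text
t 5.7333 p [575.8 -25.6 127.4] rpy [-89.9   -0.22 -70.28] gap 13.2 Frack [ 2.7 -7.4 -7.2]
advance 54.6 lat 0.1
```

View pics/side3c.png

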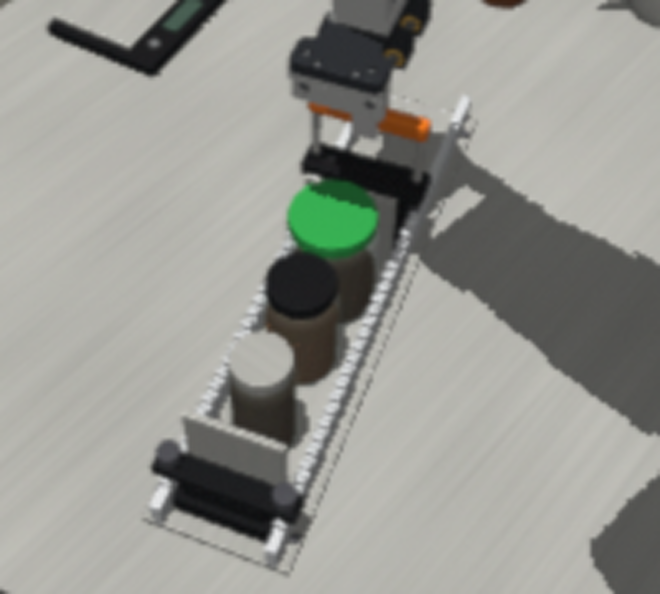

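The green jar is being pushed at (333,218) and almost touches black at (302,285). Steel and the stop still have gaps. I'll continue in small steps.

Call:
{"op": "servo_tool", "data": {
  "commands": [
    {"dp":[-2,0.3,0],"turn":[0,0,0]},
    {"dp":[-4,0.4,0],"turn":[0,0,0]},
    {"dp":[-6,0.4,0],"turn":[0,0,0]},
    {"dp":[-8,0.4,0],"turn":[0,0,0]},
    {"dp":[-10,0.4,0],"turn":[0,0,0]}
  ]
}}

```text
clock: 6.25
eef_pos: [572.4, -16.3, 127.1]
eef_rot: [-1.569, -0.005, -1.227]
wrist_force: [5.5, -5.8, -6.9]
finger_gap: 13.5
```

Call:
{"op": "servo_tool", "data": {
  "commands": [
    {"dp":[-2,0.2,0],"turn":[0,0,0]},
    {"dp":[-4,0.3,0],"turn":[0,0,0]},
    {"dp":[-6,0.3,0],"turn":[0,0,0]},
    {"dp":[-8,0.3,0],"turn":[0,0,0]},
    {"dp":[-10,0.3,0],"turn":[0,0,0]}
  ]
}}

```text
clock: 6.67
eef_pos: [569.2, -7.3, 127.0]
eef_rot: [-1.568, -0.006, -1.227]
wrist_force: [6.0, -7.0, -6.2]
finger_gap: 14.1
```

```bash
python3 -c "
from h import *
adv()
for n in ('top','side'):
  c=shot(n,n+'4')
  im=c['img'][120:280,210:410] if n=='top' else c['img'][150:330,230:430]
  cv2.imwrite('pics/'+n+'4c.png',cv2.resize(im,None,fx=3.3,fy=3.3,interpolation=cv2.INTER_CUBIC)[:,:,::-1])
"
```

```text
t 6.6667 p [569.2  -7.3 127. ] rpy [-89.86  -0.35 -70.29] gap 14.1 Frack [ 3.2 -8.6 -6.2]
advance 74.0 lat 0.1
```

View pics/side4c.png

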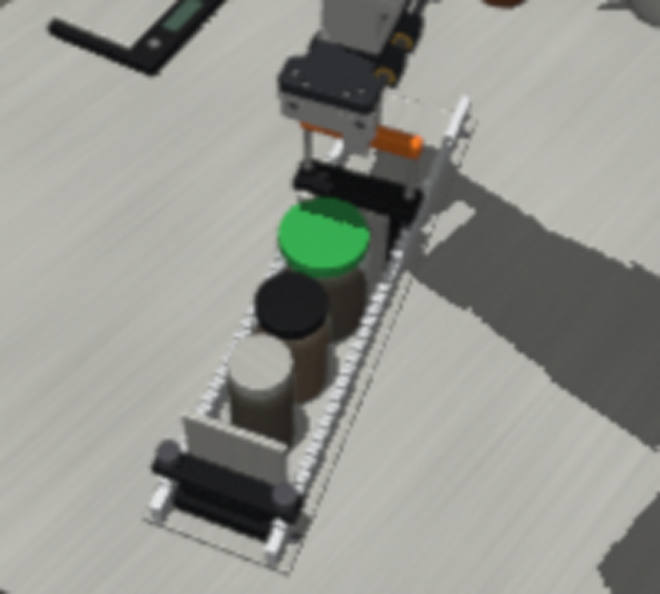

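View pics/top4c.png

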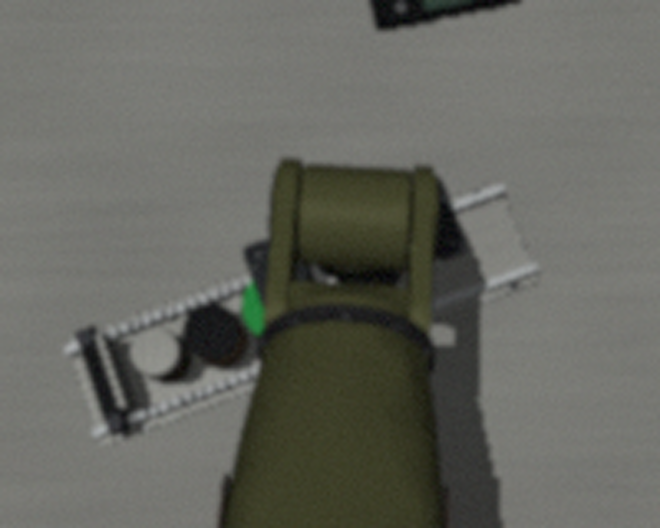

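Black is about to touch steel at (262,365), and two jars take 8.6 N. I'll go slower from here.

Call:
{"op": "servo_tool", "data": {
  "commands": [
    {"dp":[-1.5,0.2,0],"turn":[0,0,0]},
    {"dp":[-3,0.2,0],"turn":[0,0,0]},
    {"dp":[-4.5,0.2,0],"turn":[0,0,0]},
    {"dp":[-6,0.2,0],"turn":[0,0,0]},
    {"dp":[-7.5,0.2,0],"turn":[0,0,0]}
  ]
}}

```text
clock: 7.18
eef_pos: [566.8, -0.5, 127.0]
eef_rot: [-1.568, -0.007, -1.227]
wrist_force: [5.2, -7.0, -6.9]
finger_gap: 13.6
```

Call:
{"op": "servo_tool", "data": {
  "commands": [
    {"dp":[-1,0.2,0],"turn":[0,0,0]},
    {"dp":[-2,0.2,0],"turn":[0,0,0]},
    {"dp":[-3,0.2,0],"turn":[0,0,0]},
    {"dp":[-4,0.2,0],"turn":[0,0,0]},
    {"dp":[-5,0.2,0],"turn":[0,0,0]}
  ]
}}

```text
clock: 7.6
eef_pos: [565.3, 3.6, 127.0]
eef_rot: [-1.568, -0.008, -1.227]
wrist_force: [5.6, -7.1, -4.9]
finger_gap: 14.0
```

```bash
python3 -c "
from h import *
adv()
for n in ['side']:
  c=shot(n,n+'5')
  im=c['img'][220:330,250:390]
  cv2.imwrite('pics/'+n+'5c.png',cv2.resize(im,None,fx=5,fy=5,interpolation=cv2.INTER_CUBIC)[:,:,::-1])
"
```

```text
t 7.6 p [565.3   3.6 127. ] rpy [-89.81  -0.48 -70.31] gap 14.0 Frack [ 2.8 -8.6 -4.9]
advance 85.7 lat 0.1
```

View pics/side5c.png

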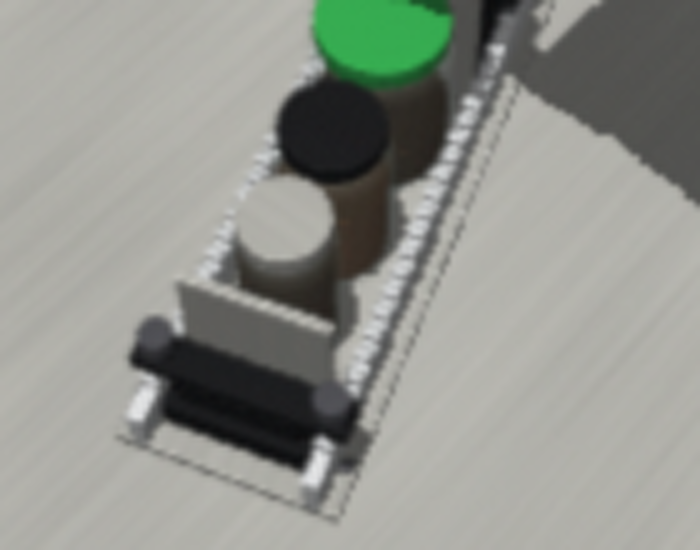

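Call:
{"op": "servo_tool", "data": {
  "commands": [
    {"dp":[-1,0.2,0],"turn":[0,0,0]},
    {"dp":[-2,0.2,0],"turn":[0,0,0]},
    {"dp":[-3,0.2,0],"turn":[0,0,0]},
    {"dp":[-4,0.2,0],"turn":[0,0,0]}
  ]
}}

```text
clock: 7.98
eef_pos: [564.1, 7.0, 126.9]
eef_rot: [-1.567, -0.01, -1.227]
wrist_force: [5.3, -6.7, -6.7]
finger_gap: 13.6
```

Call:
{"op": "servo_tool", "data": {
  "commands": [
    {"dp":[-1,0.2,0],"turn":[0,0,0]},
    {"dp":[-2,0.2,0],"turn":[0,0,0]},
    {"dp":[-3,0.2,0],"turn":[0,0,0]}
  ]
}}

```text
clock: 8.23
eef_pos: [563.2, 9.3, 126.9]
eef_rot: [-1.567, -0.011, -1.228]
wrist_force: [5.4, -7.1, -6.3]
finger_gap: 13.8
```

```bash
python3 -c "
from h import *
adv()
for n in ['side']:
  c=shot(n,n+'6')
  im=c['img'][220:330,250:390]
  cv2.imwrite('pics/'+n+'6c.png',cv2.resize(im,None,fx=5,fy=5,interpolation=cv2.INTER_CUBIC)[:,:,::-1])
"
```

```text
t 8.2333 p [563.2   9.3 126.9] rpy [-89.77  -0.62 -70.34] gap 13.8 Frack [ 2.7 -8.5 -6.3]
advance 91.7 lat 0.1
```

View pics/side6c.png

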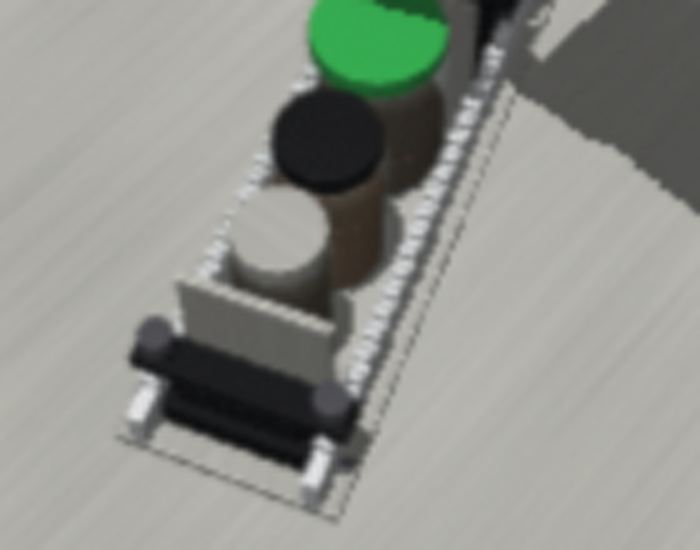

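All three jars are now moving; the steel lid is at (280,228) in the crop. I'll work out its remaining gap.

```bash
python3 -c "
from h import *
c=manip.camera('side')
f=lambda u,v,z:((ray(c,250+u/5,220+v/5,z)[:2]-[594.2,-77])@[-.339,.941]).round(1)
print('steel lid',f(280,228,109),'near edge/far', f(270,270,109), f(290,186,109),'plate top edges',f(178,283,86),f(334,328,86),'jar side upper')
c0=cv2.imread('pics/crops.png')
"
```

```text
steel lid 292.8 near edge/far 314.3 270.6 plate top edges 323.6 318.6 jar side upper
```

Call:
{"op": "servo_tool", "data": {
  "commands": [
    {"dp":[-0.7,0.2,0],"turn":[0,0,0]},
    {"dp":[-1.4,0.2,0],"turn":[0,0,0]},
    {"dp":[-2,0.2,0],"turn":[0,0,0]}
  ]
}}

```text
clock: 8.58
eef_pos: [563.0, 10.1, 127.1]
eef_rot: [-1.566, -0.013, -1.228]
wrist_force: [8.2, -15.8, -6.3]
finger_gap: 14.2
```

Call:
{"op": "servo_tool", "data": {
  "commands": [
    {"dp":[-0.7,0.2,0],"turn":[0,0,0]},
    {"dp":[-1.4,0.2,0],"turn":[0,0,0]}
  ]
}}

```text
clock: 8.75
eef_pos: [563.0, 10.0, 127.3]
eef_rot: [-1.565, -0.016, -1.229]
wrist_force: [7.2, -15.1, -6.6]
finger_gap: 13.7
```

```bash
python3 -c "
from h import *
adv()"
```

```text
t 8.75 p [563.   10.  127.3] rpy [-89.68  -0.93 -70.39] gap 13.7 Frack [  1.7 -16.6  -6.6]
advance 92.4 lat 0.2
```

The push stalled at 92.4 mm and the force rose from 8.5 to about 17 N. The row is snug, with about 8 N on the stop. I'll ease the push off and let go.

Call:
{"op": "servo_tool", "data": {
  "commands": [
    {"dp":[0.5,0,0],"turn":[0,0,0]},
    {"dp":[0.5,0,0],"turn":[0,0,0]}
  ]
}}

```text
clock: 8.92
eef_pos: [563.1, 9.7, 127.3]
eef_rot: [-1.565, -0.016, -1.229]
wrist_force: [3.7, -1.7, -6.3]
finger_gap: 13.7
```

```bash
python3 -c "
from h import *
adv()"
```

```text
t 8.9167 p [563.1   9.7 127.3] rpy [-89.67  -0.91 -70.41] gap 13.7 Frack [ 2.9 -2.9 -6.3]
advance 92.1 lat 0.2
```

Call:
{"op": "servo_tool", "data": {
  "commands": [
    {"dp":[0,0,0],"turn":[0,0,0]},
    {"dp":[0,0,0],"turn":[0,0,0]},
    {"dp":[0,0,0],"turn":[0,0,0]},
    {"dp":[0,0,0],"turn":[0,0,0]},
    {"dp":[0,0,0],"turn":[0,0,0]}
  ],
  "grip": -0.06
}}

```text
clock: 9.33
eef_pos: [563.1, 9.8, 127.5]
eef_rot: [-1.565, -0.016, -1.229]
wrist_force: [0.1, 0.2, -0.2]
finger_gap: 43.6
```

Call:
{"op": "servo_tool", "data": {
  "commands": [
    {"dp":[0,0,0],"turn":[0,0,0]},
    {"dp":[0,0,0],"turn":[0,0,0]},
    {"dp":[0,0,0],"turn":[0,0,0]},
    {"dp":[0,0,0],"turn":[0,0,0]},
    {"dp":[0,0,0],"turn":[0,0,0]}
  ]
}}

```text
clock: 9.75
eef_pos: [563.1, 9.8, 127.6]
eef_rot: [-1.565, -0.016, -1.229]
wrist_force: [0.3, 0.1, 0.0]
finger_gap: 49.7
```

Call:
{"op": "servo_tool", "data": {
  "commands": [
    {"dp":[0,-15,0],"turn":[0,0,0]},
    {"dp":[0,-30,0],"turn":[0,0,0]},
    {"dp":[0,-60,0],"turn":[0,0,0]},
    {"dp":[0,-95,0],"turn":[0,0,0]},
    {"dp":[0,-125,0],"turn":[0,0,0]}
  ]
}}

```text
clock: 10.17
eef_pos: [561.6, 11.5, 254.5]
eef_rot: [-1.564, -0.016, -1.229]
wrist_force: [-0.4, 0.7, 0.9]
finger_gap: 49.5
```

```bash
python3 -c "
from h import *
adv()
for n in ('top','side'):
  c=shot(n,n+'7')
  im=c['img'][120:280,210:410] if n=='top' else c['img'][150:330,230:430]
  cv2.imwrite('pics/'+n+'7c.png',cv2.resize(im,None,fx=3.3,fy=3.3,interpolation=cv2.INTER_CUBIC)[:,:,::-1])
  for m in orange(c):
    P=pts(c,m); P=P[P[:,2]>110]
    if len(P)>20: print(n,len(P),np.percentile(P[:,2],[25,50,75,90]), np.median(P,0), (np.mean(P[:,:2],0)-[594.2,-77])@[-.339,.941])
"
```

```text
t 10.1667 p [561.6  11.5 254.5] rpy [-89.64  -0.92 -70.4 ] gap 49.5 Frack [-0.1  0.8  0.9]
advance 94.3 lat -0.6
side 236 [132.87514881 138.80149975 140.65797258 141.78565586] [560.07434593  11.72996072 138.80149975] 94.68617158996116
```

View pics/side7c.png

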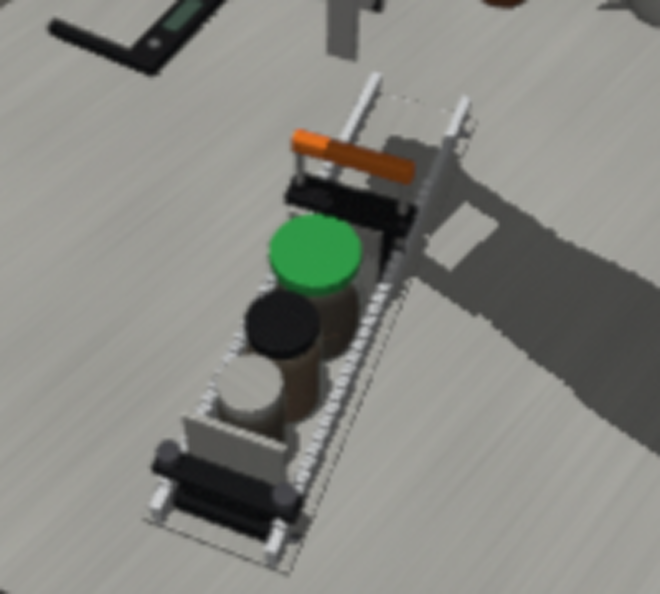

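View pics/top7c.png

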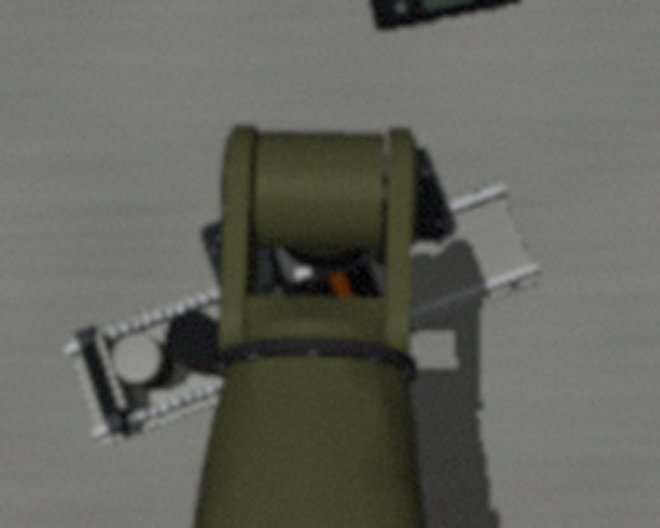

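The bar has dropped and the row looks closed up, with no visible gaps in the side crop. I need to know if it is fully down, so I'll move the arm out of the way to measure the bar height in both views.

Call:
{"op": "servo_tool", "data": {
  "commands": [
    {"dp":[35,0,0],"turn":[0,0,0]},
    {"dp":[70,0,0],"turn":[0,0,0]},
    {"dp":[105,0,0],"turn":[0,0,0]},
    {"dp":[140,0,0],"turn":[0,0,0]},
    {"dp":[175,0,0],"turn":[0,0,0]}
  ]
}}

```text
clock: 10.68
eef_pos: [622.1, -155.0, 260.2]
eef_rot: [-1.558, -0.018, -1.229]
wrist_force: [-0.8, -0.1, -0.3]
finger_gap: 49.7
```

Call:
{"op": "servo_tool", "data": {
  "commands": [
    {"dp":[35,0,0],"turn":[0,0,0]},
    {"dp":[70,0,0],"turn":[0,0,0]},
    {"dp":[105,0,0],"turn":[0,0,0]},
    {"dp":[120,0,0],"turn":[0,0,0]},
    {"dp":[120,0,0],"turn":[0,0,0]}
  ]
}}

```text
clock: 11.1
eef_pos: [662.2, -271.4, 259.9]
eef_rot: [-1.56, -0.017, -1.232]
wrist_force: [-0.2, -0.6, 0.1]
finger_gap: 49.9
```

```bash
python3 -c "
from h import *
adv()
for n in ('top','side'):
 for k in range(3):
  c=shot(n,n+'8')
  for m in orange(c):
    P=pts(c,m)
    if abs(np.median(P[:,2])-140)>20: continue
    P=P[P[:,2]>134]; Q=P[:,:2]; mu=Q.mean(0)
    print(n,len(P),np.percentile(P[:,2],[10,50,90]),mu,(mu-[594.2,-77])@[-.339,.941])
 im=c['img'][120:280,210:410] if n=='top' else c['img'][150:330,230:430]
 cv2.imwrite('pics/'+n+'8c.png',cv2.resize(im,None,fx=3.3,fy=3.3,interpolation=cv2.INTER_CUBIC)[:,:,::-1])
import glob
for n in ('top','side'):
  im=cv2.imread(f'pics/{n}0.png')[:,:,::-1].copy()
  for m in orange({'img':im}): print(n,'0',m.sum(),np.argwhere(m).mean(0))
  im=cv2.imread(f'pics/{n}8.png')[:,:,::-1].copy()
  for m in orange({'img':im}): print(n,'8',m.sum(),np.argwhere(m).mean(0))
"
```

```text
t 11.1 p [ 662.2 -271.4  259.9] rpy [-89.38  -0.97 -70.58] gap 49.9 Frack [-0.4 -0.5  0.1]
advance -205.9 lat -1.9
top 137 [136.60401644 138.92619455 141.33172401] [565.92924663   8.03758096] 89.60414907670761
top 139 [136.1909619  139.0837106  142.45109498] [566.20268929   8.15828178] 89.62503148662591
top 139 [136.1149421  139.01080863 142.14746055] [566.0202345    8.12138298] 89.65216188672117
side 181 [135.98606226 140.20206183 142.1492512 ] [561.81375266  10.78629211] 93.58583872109371
side 180 [135.41776304 140.10916385 142.03187431] [562.09948312  10.70560464] 93.41304919046014
side 183 [135.90342978 140.04952487 141.93491806] [562.26496793  11.05987138] 93.69031484042094
top 0 68 [178.05882353 419.75      ]
top 0 175 [194.74857143 340.18857143]
top 8 186 [204.77956989 312.12903226]
side 0 79 [144.63291139 381.59493671]
side 0 221 [173.54751131 347.95927602]
side 8 242 [196.83884298 336.50413223]
```

View pics/side8c.png

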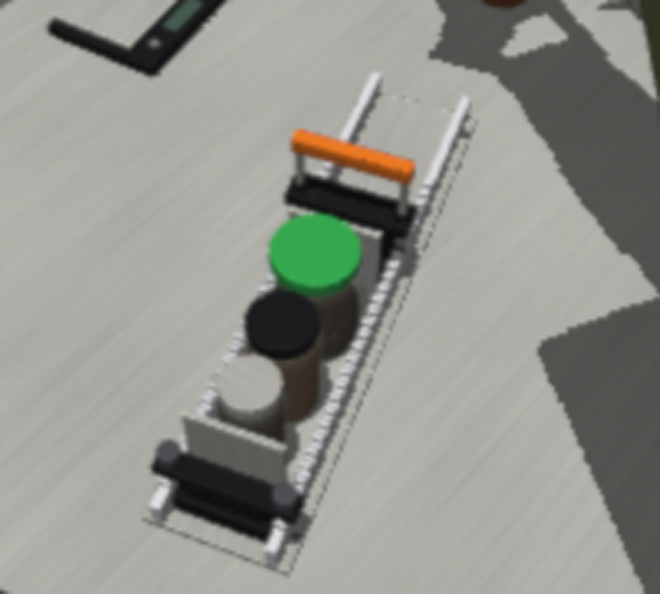

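View pics/top8c.png

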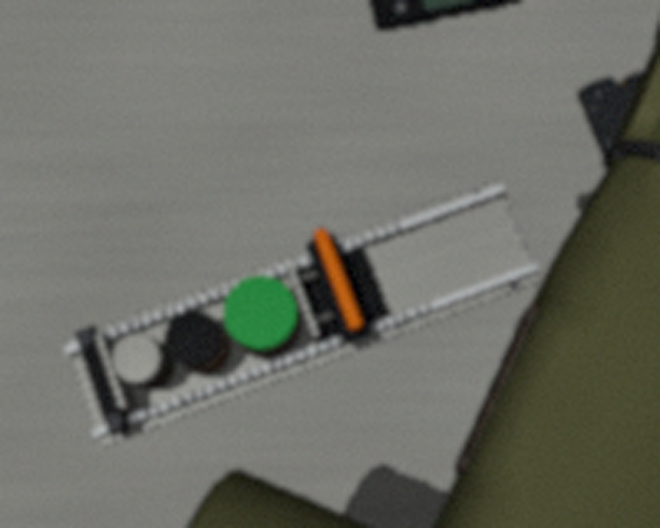

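```bash
python3 -c "
from h import *
C={n:manip.camera(n) for n in('top','side')}
for tag in '08':
  A=[]
  for n in C:
    c=C[n];im=cv2.imread(f'pics/{n}{tag}.png')[:,:,::-1].copy()
    m=max(orange({'img':im}),key=lambda m:m.sum()); v,u=np.argwhere(m).mean(0)
    K,R,t=map(np.array,(c['K'],c['R'],c['t'])); Pm=K@np.c_[R,t]; A.append((Pm,[u,v]))
  X=cv2.triangulatePoints(A[0][0],A[1][0],np.array(A[0][1]),np.array(A[1][1])).ravel(); print(tag,X[:3]/X[3])
"
```

```text
0 [596.19183747 -78.00879044 132.91420329]
8 [565.65429676   8.52074889 132.47127303]
```

Triangulation gives a bar centre height of 132.9 mm at the start and 132.5 mm now, so it is fully down. The follower is within about 1 mm of the snug position, the jars look upright, and the arm is clear.

```bash
python3 -c "
from h import *
a=cv2.imread('pics/side0.png');b=cv2.imread('pics/side8.png')
print('mat diff',cv2.absdiff(a,b)[320:400,160:265].mean())
print(manip.sign_off())"
```

```text
mat diff 18.582142857142856
the job is handed in; nothing more can be done
None
```

View pics/side8.png

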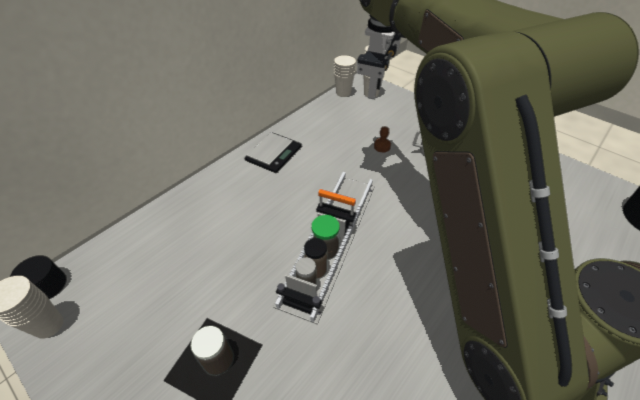

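The job is handed in, and my checks show the row closed up and locked. I gripped the release bar, lifted it about 11 mm and slid the follower 92.4 mm. There it stalled: the push rose from about 8.5 N to 17 N, which I read as about 8 N on the end stop. I then eased the push off, let the bar drop and moved the arm clear.

**Last checks**
- **Bar down:** its height triangulated to 132.5 mm, against 132.9 mm at the start, and depth agreed within 0.4 mm.
- **Row closed up:** the bar has advanced about 91.8 mm, so there is only about 1 mm of play. I saw no gaps, and the three jars stand upright.
- **Other things on the bench:** the white jar is at the same place on the mat, about pixel (210,345), and the tamper has not moved. The pitcher was hidden behind the arm in the last side picture, but the gripper stayed well above it.

**A check that disagreed:** an image difference over the mat area came out at 18.6, higher than I expected. I only looked into it after handing in. The before and after pictures show the jar in the same place, so I put the difference down to lighting or shadow, though I did not test that.

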